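Park the sauce tray behind the spring gate

TASK

Park the steel sauce tray, with its cup still standing in it, in the steel bay so that it cannot slide off when the stall is moved: push it along the table nose first through the two spring gate leaves and right home under the hood, until the sprung plate at the back is pressed in more than half way, without ramming anything. Then let go, leaving both gate leaves shut behind the tray, and leave the other things alone.

Things in the scene. Friction and masses are not known exactly. Their poses are not given: they have to be found in the camera images.
- tray: Steel sauce tray lying on the table, 80 mm wide (its x), 130 mm long (its y), walls 30 mm high, 0.3 to 0.6 kg, slides easily. Origin: centre of its underside; +y points to its nose, whose two corners are cut off at 45 degrees (cuts 25 mm long in y, front face 30 mm wide). It carries a sauce cup (top 36 mm above the table) ahead of its handle.
- tray_handle (a point): Centre of the tray's black handle grip, a crossbar 44 mm long in tray x, 14 mm thick in tray y and 34 mm high, its top 96 mm above the table; it stands over the tail end, 46 mm behind the tray's origin. Pinch it front to back (fingers closing along tray y) from above.
- tray_nose (a point): Middle of the tray's front end, at the underside, 65 mm ahead of its origin in tray y.
- tray_tail (a point): Middle of the tray's flat rear end, at the underside, 65 mm behind its origin.
- sauce_cup: Round white dip cup, 67 mm across, 33 mm high, standing loose in the tray. Origin: centre of its underside; its z axis points up.
- bay: Steel parking bay screwed to the table; it has no floor, the tray slides on the table between its side sheets. Origin: on the table at the middle of the gate line; +y points inward (the way the tray goes in). Gate at y = 0; wider pocket for the open leaves to y = 67 mm, then a lead-in to a lane 84 mm wide (tray 80 mm) from y = 90 mm to the back wall at 244 mm. No part is higher than 45 mm.
- bay_mouth (a point): Middle of the bay's open mouth, on the table, at bay y = -72 mm. The mouth is 128 mm wide here and narrows to 87 mm at y = -14 mm; its sheets are 34 mm high.
- bay_hood (a point): Middle of the hood's front edge, bay y = 125 mm, 44 mm up (its top). It roofs the lane from there to the back wall, 41 mm clear below.
- bay_back (a point): Inside of the bay's back wall (bay y = 244 mm). Before it, under the hood, a sprung plate meets the tray's nose: its free face lies anywhere from bay y = 189 to 219 mm, set by a screw and not measured, so home must be felt. Travel 5 mm: it yields at 4 N, then 2.4 N more per mm (10 N half way, 16 N at its hard end). Let go, it eases the tray back, which is right. Over 25 N on the bay is ramming.
- gate_near (a joint): Opening angle (rad) of the gate leaf hinged upright at bay x = -54 mm: 0 shut, across the lane; about 1.3 when it rubs along the tray's side; opens inward only. Leaf 53 mm long, 3 mm thick, 4 to 37 mm high. Its spring shuts it. Opening both takes up to 12 N on the tray, the drag after that is 2 to 7 N. They swing shut once the tail is past bay y = 53 mm, as it is when home.
- gate_far (a joint): The same for the leaf hinged at bay x = +54 mm.
- salt_shaker: Bystander: glass salt shaker with a grey cap, 44 mm across, 90 mm high. Origin: centre of its underside.
- pepper: Bystander: clear spice jar with white cap, 47 mm across, 98 mm high. Origin: centre of its underside.
- milk_tin: Bystander: short food tin, 75 mm across, 58 mm high. Origin: centre of its underside.

How it is judged (in metres and radians):
On the way, in this order (a step that is already met when the one before it is completed fails the run):
1. the tray's nose, flat on the table, has pushed both gate leaves open (value of joint each of gate_near, gate_far above 0.5 rad and y of tray_nose in the frame of bay between 0.015 and 0.16 m and contact force between tray and bay above 0.3 N and height (world z) of tray_nose below 0.012 m), for 0.1 s.
2. the tray is pushed home: deep under the hood it presses on the sprung plate with more than 9 N (contact force between tray and bay above 9 N and y of tray_nose in the frame of bay above 0.19 m), for 0.2 s.
At the end, for the whole second after the job is handed in: Both gate leaves shut (under 0.08 rad); the whole tray behind them (tail over 40 mm past the gate line, nose within 230 mm), flat (within 6 mm of the table, 0.06 rad) and still (under 10 mm/s); sauce cup standing in it (within 50 mm of its centre, tilt under 0.15 rad) (value of joint each of gate_near, gate_far below 0.08 rad and y of tray_tail in the frame of bay above 0.04 m and y of tray_nose in the frame of bay below 0.23 m and height (world z) of tray below 0.006 m and angle between tray's own z axis and vertical below 0.06 rad and linear speed of tray below 0.01 m/s and horizontal distance between sauce_cup and tray below 0.05 m and angle between sauce_cup's own z axis and vertical below 0.15 rad); the robot touches nothing.
It fails at once if the tray presses on the bay with more than 25 N (contact force between tray and bay above 25 N).
It fails at once if the sauce cup is tipped (over 0.5 rad) (angle between sauce_cup's own z axis and vertical above 0.5 rad).
It fails at once if a bystander (salt shaker, pepper jar or tin) is moved by more than 30 mm (distance of any of salt_shaker, pepper, milk_tin from where it was at the start of the episode above 0.03 m).
It also fails if it takes over 70 s, if anything falls off the work surface, if the arm or the gripper's body presses on something with over 40 N, if the wrist force passes 120 N, or if a joint passes its speed limit or range.

ROBOT

A 6-joint arm with a two-finger parallel gripper is mounted at the origin on the work surface; the furniture and walls round the work are solid. World frame = base frame: x ahead of the robot, y to its left, z up, the work surface at z = 0. Lengths are in m, angles in degrees, forces in N, time in s.
With the tool pointing down it reaches from about 0.35 to 0.875 m from the base axis. Payload 4.2 kg.
Tool frame: the origin (TCP) lies between the finger pads; the fingertips stand 25 mm ahead of it and the grasp point (between the pads) lies 6 mm ahead of it (r.tips_ahead is the distance from the TCP to the fingertips, in m); z points along the fingers, y is the direction in which the jaws open and shut (so a half turn about z gives the same grasp; the last joint's range is limited). The gripper opens to 87 mm and grips with 3 to 60 N. Pads are 19 mm wide; open, the fingers measure 117 mm over their backs; the gripper's body (75 mm by 190 mm) begins 51 mm behind the grasp point.
Start: joints at [79.16, 22.042, 0.453, 0, -68.411, -14.817], TCP at [0.271, 0.563, 0.248] pointing down, gripper open.
Joint ranges: [-179.83, 179.83], [-69.29, 118.12], [-61.27, 80.66], [-181.25, 117.63], [-171.15, -9.14], [-177.46, 177.46]. Speed limits (degrees/s): [159.86, 159.86, 180, 180, 180, 180].

INTERFACE

Orientations are given as a 3x3 rotation matrix whose columns are the frame's x, y, z axes.
In Python, from station import r, vision, finish_job gives the robot as it stands.
- The arm moves only by the shell command python3 -m jog 'ROWS'. ROWS is a JSON object of lists of equal length, an entry for each row: "rot": the turn, a rotation vector about the world's x, y, z in degrees, a list of three; "delta_pos": the shift along the world's x, y, z in mm, a list of three; "grip": the opening in per cent of the stroke, from 0 (shut) to 100 (fully open). A call has 1 to 10 rows; each row shifts and turns the commanded pose from where the row before left it; what a row does not reach is not made up. A row lasts 1/12 s, in which the tool goes at most 41.7 mm and 7.16 degrees, less where a joint would pass 70% of its speed; a pose out of reach is approached as far as the arm can. A call with a gripper value outside its range is refused whole. The fingers move at their own pace and stop on an object; the grip force is fixed at half the most. Time passes only in rows, so rows that do not move let the fingers close. It gives the time, the measured TCP pose, the force and the opening at its end, in the units of the state.
- r.sense(): the state, without advancing time (a new reading comes with each control period).
- vision.capture(name): name is "scene" or "top" or "wrist"; returns a dict with "frame" (384x512x3 uint8, red, green, blue), "K" (3x3 intrinsics, pixels), "k1" (the pictures are not rectified: a ray, as slopes to the right and down, at radius r is drawn at 1 + k1 r^2 times it, then the intrinsics apply), "xyz" and "orientation" of the camera in the world. Camera axes: x right, y up, looking along -z (the intrinsics and any distortion apply to the point x, -y, -z); pixel columns grow to the right and rows downward; lengths in m; the calibration is good to about 2 mm. A picture is of the moment at which its call begins. There is no depth.
- finish_job(): hands the job in, once; it reports no verdict.
The state is a dict: "time_s": time; "joints": joint angles; "joint_velocities": joint speeds; "effort": joint torques, N m; "tcp_pos": TCP position; "ee_rot": TCP orientation; "wrist_force": force on the tool from outside, world axes, zero at the start; "moment": the same for the moment, N m; "gripper_width": opening from 0.0 (shut) to 1.0 (fully open).
Only numpy, scipy, OpenCV 4.12 (cv2) and the standard library are available. Lean on these libraries where they do the work, as an engineer would, in place of code of your own. Each camera call takes 0.05 s, during which the arm holds its last target. There are 200 camera calls.

## Working session

There is one attempt and no reset: what is moved stays moved. The work goes in short steps, Python scripts to look and compute and a shell command to move; the robot and the scene stay as the last step left them, time stands still between calls to the robot, and variables do not carry over. Pictures are saved under pics/ and viewed, about 8 in all and at most 12, crops included, and the job is handed in when it is done.

```bash
mkdir -p pics; ls; python3 - <<'E'
from station import r, vision
import cv2,pickle
for n in("top","scene"):
    c=vision.capture(n); cv2.imwrite(f"pics/{n}0.png",cv2.resize(c["frame"][:,:,::-1],(800,600),interpolation=cv2.INTER_CUBIC)); pickle.dump(c,open(f"{n}.pkl","wb"))
    print(n,c["K"],c["k1"],c["xyz"],c["orientation"])
print(r.sense())
E
```

```text
pics
top [[466.76824046   0.         261.96580091]
 [  0.         466.76824046 182.85178522]
 [  0.           0.           1.        ]] -0.1350155364531997 [0.25870794 0.14931965 1.34423954] [[-0.01855074  0.97587624 -0.21753492]
 [-0.99982551 -0.01858357  0.00189502]
 [-0.00219327  0.21753212  0.9760507 ]]
scene [[354.83804098   0.         253.64931704]
 [  0.         354.83804098 193.78723041]
 [  0.           0.           1.        ]] -0.06952156105454185 [ 0.16541059 -0.50544771  0.71820813] [[ 0.87285677  0.32176919 -0.36685916]
 [-0.48791024  0.56309073 -0.66698758]
 [-0.00804106  0.76117896  0.64849204]]
{'time_s': 0.1, 'joints': array([ 7.91572612e+01,  2.20847632e+01,  3.88638448e-01, -2.42060463e-02,
       -6.84104622e+01, -1.48159343e+01]), 'joint_velocities': array([ 0.00160036, -0.02421847,  0.16305258,  0.10722804, -0.01149734,
       -0.02049961]), 'effort': array([-2.02166798e-04, -3.91691101e+01,  1.87935716e+01,  4.23185259e+00,
        1.35096625e-02, -6.99986663e-05]), 'tcp_pos': array([0.27041421, 0.56294139, 0.24659563]), 'ee_rot': array([[ 9.01322135e-01, -4.33148783e-01, -7.35764017e-04],
       [-4.33149397e-01, -9.01320435e-01, -1.75315345e-03],
       [ 9.62171391e-05,  1.89885175e-03, -9.99998193e-01]]), 'wrist_force': array([ 0.08670897,  0.2035359 , -0.37028186]), 'moment': array([-0.01042701, -0.05523512,  0.05760947]), 'gripper_width': 0.9995655310604741}
```

View pics/top0.png

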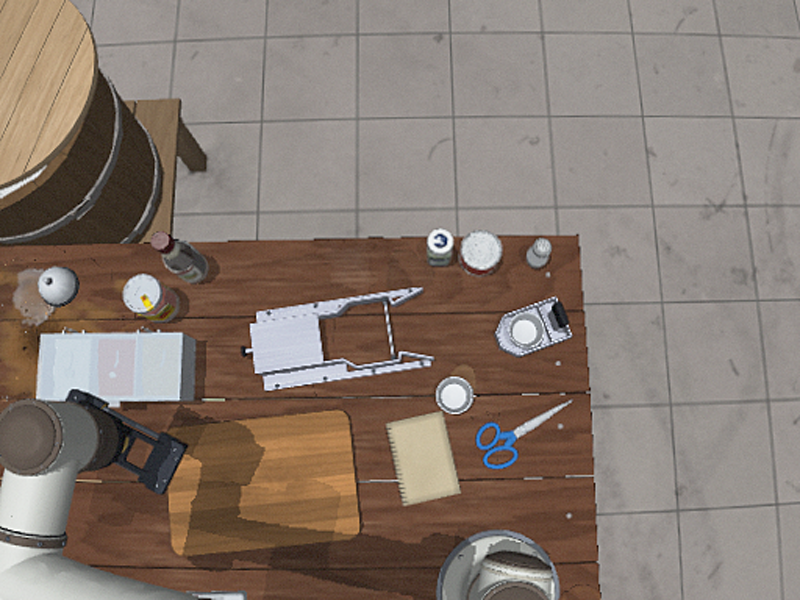

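View pics/scene0.png

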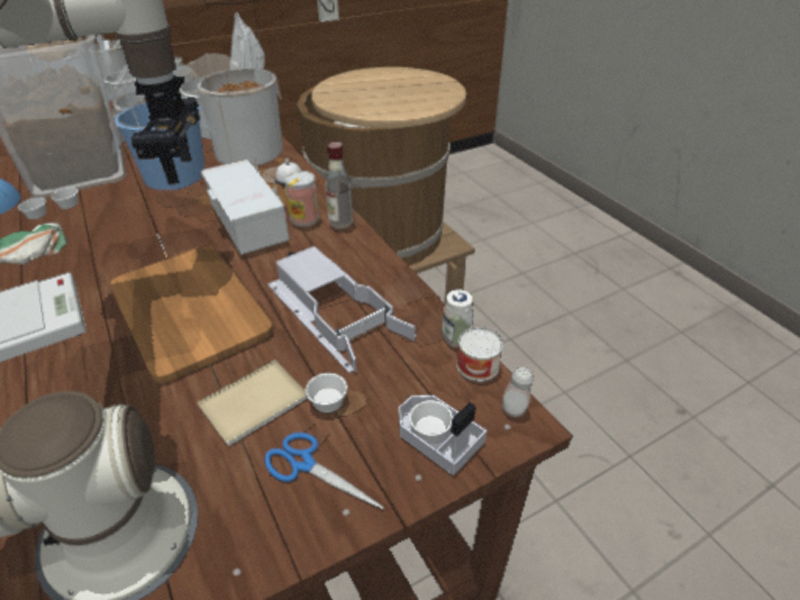

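Top view (800x600): the bay's hood is at left (288,342), its gate at about (391,330) and its mouth at right (428,326). The tray is at (533,327) with its nose to the left and its handle at (559,316). The pepper, tin and shaker are at (440,247), (481,252) and (539,253). I'll enlarge the bay and the tray.

```bash
python3 - <<'E'
import pickle,cv2
f=pickle.load(open("top.pkl","rb"))["frame"][:,:,::-1]
cv2.imwrite("pics/c1.png",cv2.resize(f[180:255,154:284],None,fx=6,fy=6,interpolation=cv2.INTER_CUBIC))
cv2.imwrite("pics/c2.png",cv2.resize(f[186:232,312:372],None,fx=12,fy=12,interpolation=cv2.INTER_CUBIC))
E
```

```text
(no output)
```

View pics/c1.png

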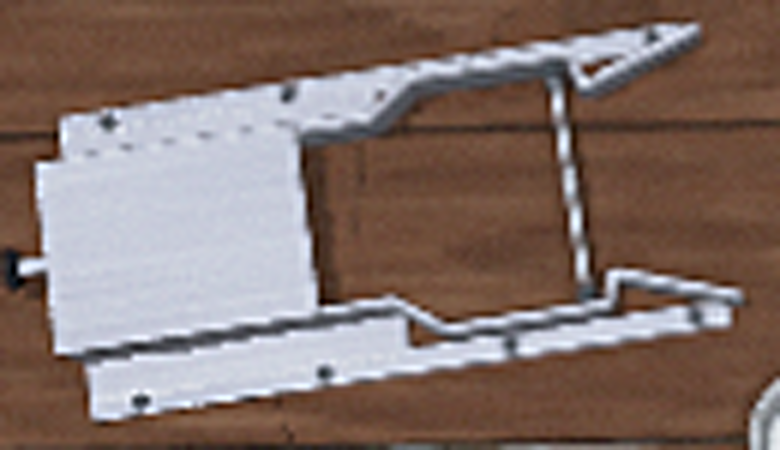

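View pics/c2.png

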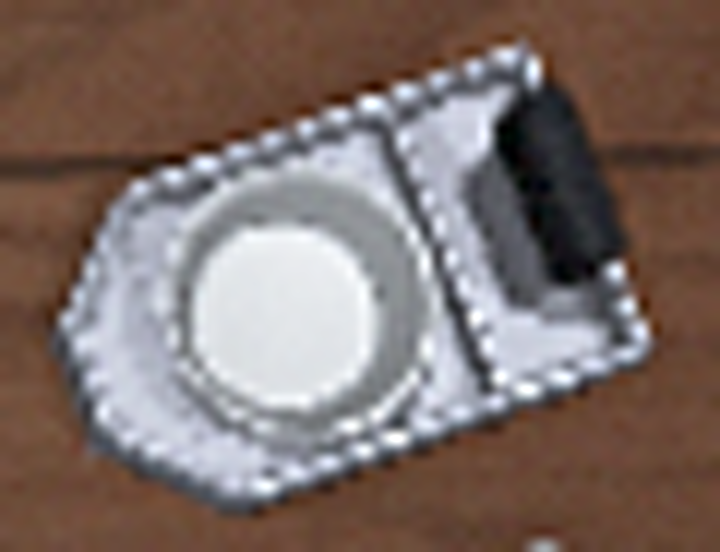

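```bash
cat > h.py <<'E'
import numpy as np,cv2
from scipy.optimize import least_squares
def proj(c,P):
    p=(np.atleast_2d(P)-c["xyz"])@np.array(c["orientation"])
    s=np.c_[p[:,0]/-p[:,2],p[:,1]/p[:,2]]
    s=s*(1+c["k1"]*(s**2).sum(1,keepdims=True))
    K=np.array(c["K"]);return s*[K[0,0],K[1,1]]+K[:2,2]
def pose(q,P):
    a=q[2];return np.c_[q[0]+np.cos(a)*P[:,0]-np.sin(a)*P[:,1],q[1]+np.sin(a)*P[:,0]+np.cos(a)*P[:,1],P[:,2]]
def fit(c,P,uv,q0):
    P=np.array(P,float);uv=np.array(uv,float)
    s=least_squares(lambda q:(proj(c,pose(q,P))-uv).ravel(),q0)
    return s.x,s.fun.reshape(-1,2)
def locate(c,uv,z):
    return least_squares(lambda q:(proj(c,[q[0],q[1],z])-uv).ravel(),[.5,0]).x
E
python3 - <<'E'
from h import *
import pickle
np.set_printoptions(precision=4,suppress=True)
c=pickle.load(open("top.pkl","rb"))
o=lambda u,s,off:(np.array(u)+.5)/s-.5+off
P=[[64,-72,34],[-64,-72,34],[43.5,-14,34],[-43.5,-14,34],[54,0,37],[-54,0,37],[0,125,44]]
b,e=fit(c,np.array(P)/1e3,o([[697,30],[740,297],[587,90],[618,277],[555,75],[589,297],[308,225]],6,[154,180]),[.5,.1,0]);print("bay",b,np.degrees(b[2]));print(e)
P=[[40,-65,30],[-40,-65,30],[40,40,30],[-40,40,30],[15,65,30],[-15,65,30]]
t,e=fit(c,np.array(P)/1e3,o([[530,55],[648,348],[130,190],[238,500],[62,325],[95,435]],12,[312,186]),[.5,-.1,0]);print("tray",t,np.degrees(t[2]));print(e)
print("handle img",locate(c,o([565,165],12,[312,186]),.096),"from fit",pose(t,np.array([[0,-.046,0]])))
for n,u,z in(("pepper",(438,240),.098),("tin",(482,243),.058),("salt",(541,245),.09)):print(n,locate(c,np.array(u)*.64,z))
R=np.array([[.9013,-.4331],[-.4331,-.9013]]);print(b-t)
E
```

```text
bay [0.4704 0.1857 0.1411] 8.08505852019408
[[ 0.3884  0.4263]
 [ 0.6027 -0.2641]
 [-0.124   0.5   ]
 [-0.5314 -0.8034]
 [-0.2225  0.0033]
 [-0.0472  0.1747]
 [-0.0643 -0.0208]]
tray [ 0.4688 -0.0737  0.3117] 17.86022285509533
[[-0.1414 -0.6212]
 [ 0.0813  0.8538]
 [-0.6704 -0.2005]
 [ 0.1169  0.2071]
 [-0.1433 -0.4799]
 [ 0.7514  0.2238]]
handle img [ 0.4858 -0.1164] from fit [[ 0.4829 -0.1175  0.    ]]
pepper [0.6187 0.0944]
tin [0.6231 0.0121]
salt [ 0.6085 -0.0905]
[ 0.0017  0.2594 -0.1706]
```

```bash
python3 -m jog '{"rot":[[0,0,4.35],[0,0,4.35],[0,0,4.35],[0,0,4.35],[0,0,4.35],[0,0,4.35],[0,0,4.35],[0,0,4.35],[0,0,4.35],[0,0,4.35]],"delta_pos":[[10.6,-34,0],[10.6,-34,0],[10.6,-34,0],[10.6,-34,0],[10.6,-34,0],[10.6,-34,0],[10.6,-34,0],[10.6,-34,0],[10.6,-34,0],[10.6,-34,0]],"grip":[100,100,100,100,100,100,100,100,100,100]}'; python3 -m jog '{"rot":[[0,0,0],[0,0,0],[0,0,0],[0,0,0],[0,0,0],[0,0,0],[0,0,0],[0,0,0],[0,0,0],[0,0,0]],"delta_pos":[[10.6,-34,-8],[10.6,-34,-8],[10.6,-34,-8],[10.6,-34,-8],[10.6,-34,-8],[10.6,-34,-8],[10.6,-34,-8],[10.6,-34,-8],[10.6,-34,-8],[10.6,-34,-8]],"grip":[100,100,100,100,100,100,100,100,100,100]}'
```

```text
time_s: 0.93
tcp_pos: [0.3764, 0.2215, 0.2474]
ee_rot: [[0.951, 0.31, -0.0], [0.31, -0.951, -0.0], [-0.0, 0.0, -1.0]]
wrist_force: [0.6, -0.3, 0.5]
gripper_width: 0.998
time_s: 1.77
tcp_pos: [0.4825, -0.1185, 0.1669]
ee_rot: [[0.952, 0.306, -0.0], [0.306, -0.952, 0.0], [-0.0, -0.0, -1.0]]
wrist_force: [1.7, 0.7, 0.3]
gripper_width: 0.999
```

```bash
python3 - <<'E'
from station import r, vision
from h import *
import pickle
c=vision.capture("wrist");pickle.dump(c,open("w1.pkl","wb"))
f=c["frame"][:,:,::-1].copy()
t=np.array([.4688,-.0737,.3117])
for p in proj(c,pose(t,np.array([[.022,-.053,.096],[-.022,-.053,.096],[-.022,-.039,.096],[.022,-.039,.096],[-.04,-.065,.03],[.04,-.065,.03],[-.04,.04,.03],[.04,.04,.03]]))):
    cv2.circle(f,tuple(int(round(x)) for x in p),2,(0,0,255),-1)
cv2.imwrite("pics/w1.png",cv2.resize(f,(800,600)))
E
```

```text
(no output)
```

View pics/w1.png

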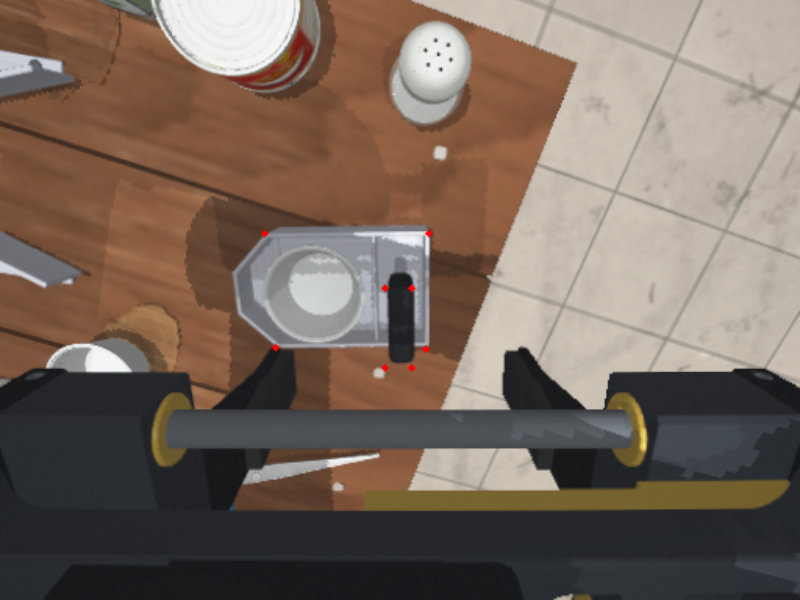

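Wrist view: the handle at (401,317) lies centred between the open fingers. The tray fit overlays to within a few mm. Descend and close.

```bash
python3 -m jog '{"rot":[[0,0,0],[0,0,0],[0,0,0],[0,0,0],[0,0,0]],"delta_pos":[[3,2,-20],[0,0,-20],[0,0,-20],[0,0,-19],[0,0,0]],"grip":[100,100,100,100,100]}'; python3 -m jog '{"rot":[[0,0,0],[0,0,0],[0,0,0],[0,0,0],[0,0,0],[0,0,0],[0,0,0],[0,0,0],[0,0,0],[0,0,0]],"delta_pos":[[0,0,0],[0,0,0],[0,0,0],[0,0,0],[0,0,0],[0,0,0],[0,0,0],[0,0,0],[0,0,0],[0,0,0]],"grip":[60,40,25,15,10,5,0,0,0,0]}'
```

```text
time_s: 2.23
tcp_pos: [0.4826, -0.1147, 0.0849]
ee_rot: [[0.952, 0.305, -0.009], [0.305, -0.952, 0.0], [-0.008, -0.003, -1.0]]
wrist_force: [-0.1, -0.2, -0.3]
gripper_width: 1.002
time_s: 3.07
tcp_pos: [0.4856, -0.1146, 0.0886]
ee_rot: [[0.952, 0.306, -0.0], [0.306, -0.952, -0.0], [-0.0, 0.0, -1.0]]
wrist_force: [0.1, -0.1, 0.5]
gripper_width: 0.327
```

```bash
python3 -m jog '{"rot":[[0,0,0],[0,0,0],[0,0,0],[0,0,0],[0,0,0],[0,0,0],[0,0,0],[0,0,0]],"delta_pos":[[0,0,0],[0,0,0],[0,0,0],[0,0,0],[0,0,0],[0,0,0],[0,0,0],[0,0,0]],"grip":[0,0,0,0,0,0,0,0]}'
```

```text
time_s: 3.73
tcp_pos: [0.4856, -0.1147, 0.0885]
ee_rot: [[0.952, 0.306, 0.0], [0.306, -0.952, -0.0], [-0.0, 0.0, -1.0]]
wrist_force: [-0.0, -1.7, -0.6]
gripper_width: 0.157
```

```bash
python3 -m jog '{"rot":[[0,0,-1.22],[0,0,-1.22],[0,0,-1.22],[0,0,-1.22],[0,0,-1.22],[0,0,-1.22],[0,0,-1.22],[0,0,-1.22],[0,0,0],[0,0,0]],"delta_pos":[[1.5,10,0],[1.5,13,0],[1.5,13,0],[1.5,13,0],[1.5,13,0],[1.5,13,0],[1.5,13,0],[1.5,13,0],[0,5,0],[0,0,0]],"grip":[0,0,0,0,0,0,0,0,0,0]}'
python3 - <<'E'
from station import r, vision
import pickle,cv2
s=r.sense();print(s["tcp_pos"],s["wrist_force"])
c=vision.capture("wrist");pickle.dump(c,open("w2.pkl","wb"))
f=c["frame"][:,:,::-1];cv2.imwrite("pics/w2.png",cv2.resize(f,(800,600),interpolation=cv2.INTER_CUBIC))
E
```

```text
time_s: 4.57
tcp_pos: [0.4977, -0.0075, 0.0885]
ee_rot: [[0.99, 0.142, 0.0], [0.142, -0.99, 0.001], [0.0, -0.001, -1.0]]
wrist_force: [0.1, 2.0, -1.8]
gripper_width: 0.157
[ 0.49768293 -0.00754769  0.08852225] [ 0.11798069  2.02776943 -1.75705272]
```

View pics/w2.png

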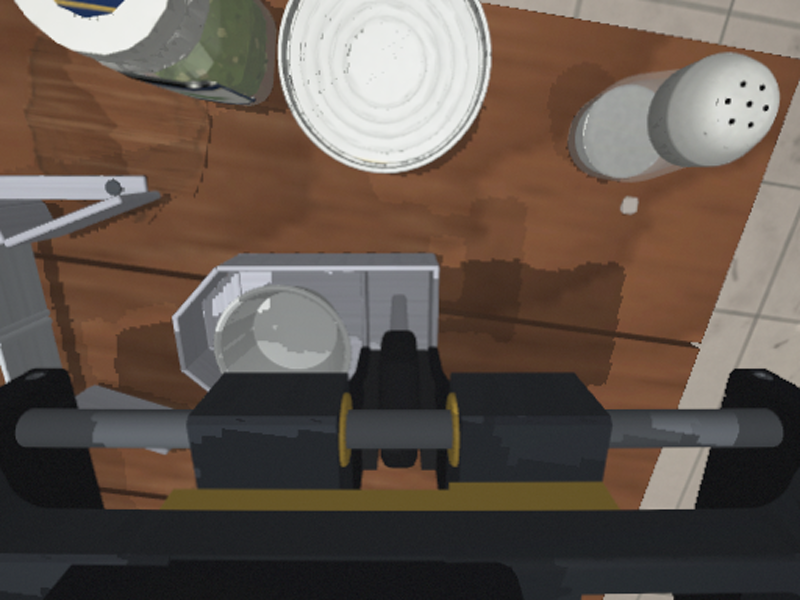

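Wrist view: the tray's far rim runs from (218,267) to (438,267) and its nose corner is at (176,320). The bay's far mouth sheet and flange edge, from (0,177) to (148,178), are parallel to the tray's side. I'll fit these numerically.

```bash
python3 - <<'E'
from h import *
import pickle
np.set_printoptions(precision=4,suppress=True)
c=pickle.load(open("w2.pkl","rb"))
o=lambda u:(np.array(u)+.5)*.64-.5
P=[[40,-65,30],[40,40,30],[15,65,30]]
t,e=fit(c,np.array(P)/1e3,o([[438,267],[218,268],[176,320]]),[.48,.03,.14]);print("tray",t,np.degrees(t[2]));print(e)
R=lambda a:np.array([[np.cos(a),-np.sin(a)],[np.sin(a),np.cos(a)]])
print("tcp in tray",R(t[2]).T@(np.array([.4977,-.0075])-t[:2]))
b=np.array([.4704,.1857,.1411]);print("tray in bay",R(b[2]).T@(t[:2]-b[:2]))
print("bay pts in w2 view",(proj(c,pose(b,np.array([[.064,-.072,.034],[.0435,-.014,.034],[-.064,-.072,.034]])))+.5)/.64)
for u in([120,198],[5,243]):
  p=locate(c,o(u),.034);print(p,"in bay",R(b[2]).T@(p-b[:2]))
E
```

```text
tray [0.4874 0.0366 0.1561] 8.943690012526233
[[ 1.8855 -0.396 ]
 [-0.4564  0.825 ]
 [-1.5114 -0.083 ]]
tcp in tray [ 0.0033 -0.0452]
tray in bay [-0.0041 -0.15  ]
bay pts in w2 view [[122.4592 208.6469]
 [  6.7618 254.293 ]
 [168.5077 453.3219]]
[0.5482 0.1241] in bay [ 0.0684 -0.072 ]
[0.5205 0.1779] in bay [ 0.0485 -0.0148]
```

The wrist view puts the tray about 6–8 mm toward bay -x of the mouth's centre. I'll shift it +6 mm, advance 40 mm and measure again, tray and bay in one picture.

```bash
python3 -m jog '{"rot":[[0,0,0],[0,0,0],[0,0,0],[0,0,0],[0,0,0],[0,0,0]],"delta_pos":[[0.3,8,0],[0,8,0],[0,8,0],[0,8,0],[0,8,0],[0,0.4,0]],"grip":[0,0,0,0,0,0]}'
python3 - <<'E'
from station import r, vision
import pickle,cv2
for n in("wrist","top"):
    c=vision.capture(n);pickle.dump(c,open(n+"3.pkl","wb"))
    f=c["frame"][:,:,::-1]
    if n=="wrist":cv2.imwrite("pics/w3.png",cv2.resize(f[80:260,0:300],None,fx=2.6,fy=2.6,interpolation=cv2.INTER_CUBIC))
E
```

```text
time_s: 5.12
tcp_pos: [0.498, 0.0333, 0.0885]
ee_rot: [[0.99, 0.142, 0.0], [0.142, -0.99, 0.001], [0.0, -0.001, -1.0]]
wrist_force: [-0.4, 1.8, -0.3]
gripper_width: 0.158
```

View pics/w3.png

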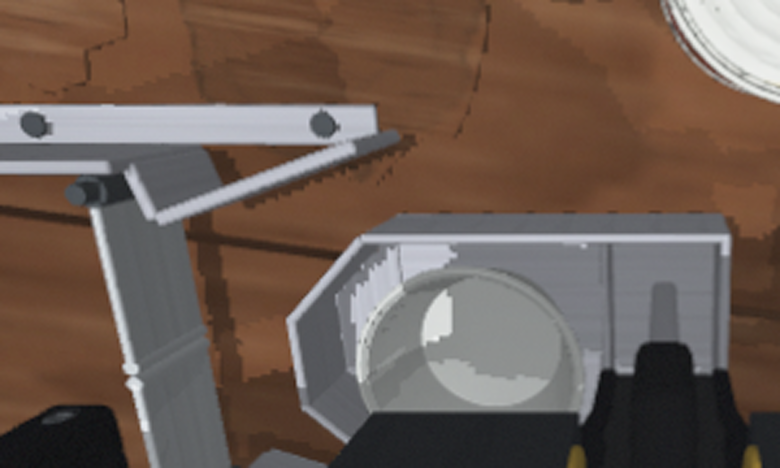

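```bash
python3 - <<'E'
from h import *
import pickle
np.set_printoptions(precision=4,suppress=True)
c=pickle.load(open("wrist3.pkl","rb"))
o=lambda u:(np.array(u)+.5)/2.6-.5+[0,80]
P=[[40,-65,30],[40,40,30],[15,65,30],[-15,65,30],[40,-65,0],[40,40,0]]
t,e=fit(c,np.array(P)/1e3,o([[730,235],[363,236],[288,320],[303,408],[727,213],[402,213]]),[.48,.07,.14]);print("tray",t,np.degrees(t[2]));print(e)
P=[[0,0,37],[43.5,-14,34],[64,-72,34]]
b,e=fit(c,np.array(P)/1e3,o([[131,375],[157,221],[397,137]]),[.48,.18,.14]);print("bay",b,np.degrees(b[2]));print(e)
R=lambda a:np.array([[np.cos(a),-np.sin(a)],[np.sin(a),np.cos(a)]])
print("tcp in tray",R(t[2]).T@(np.array([.498,.0333])-t[:2]))
print("tray in bay",R(b[2]).T@(t[:2]-b[:2]))
E
```

```text
tray [0.4888 0.0781 0.1422] 8.149407536099057
[[ 1.7903 -0.0948]
 [-0.4965 -0.4674]
 [-0.1536 -0.653 ]
 [ 0.0591  1.1065]
 [-0.4051  0.2385]
 [-0.9836  0.2643]]
bay [0.4772 0.184  0.0963] 5.518923066574992
[[ 3.4474 -4.3781]
 [ 5.3207 -2.0261]
 [-8.2121  4.8241]]
tcp in tray [ 0.0028 -0.0456]
tray in bay [ 0.0014 -0.1065]
```

```bash
python3 - <<'E'
from h import *
import pickle
np.set_printoptions(precision=4,suppress=True)
c=pickle.load(open("wrist3.pkl","rb"))
o=lambda u:(np.array(u)+.5)/2.6-.5+[0,80]
t=np.array([.4888,.0781,.1422])
R=lambda a:np.array([[np.cos(a),-np.sin(a)],[np.sin(a),np.cos(a)]])
P=[[0,0,37],[43.5,-14,34],[64,-72,34]]
b,e=fit(c,np.array(P)/1e3,o([[131,375],[157,221],[355,153]]),[.48,.18,.14]);print("bay",b,np.degrees(b[2]));print(e)
print("tray in bay",R(b[2]).T@(t[:2]-b[:2]))
# flange edges & leaf in world headings
for n,p,q,z in(("flange out",[0,104],[375,104],0.0),("flange out z3",[0,104],[375,104],.003),("leaf",[97,212],[150,460],.037),("tray side",[363,236],[730,235],.03)):
    d=locate(c,o(p),z)-locate(c,o(q),z);print(n,d,"yaw",np.degrees(np.arctan2(-d[0],d[1])))
for n,u,z in(("seam",[131,375],.037),("throat",[157,221],.034),("pin?",[97,208],.037)):
    p=locate(c,o(u),z);print(n,p,"bay coords rel top fit",R(.1411).T@(p-[.4704,.1857]))
# top
print(proj(c,pose(np.array([.4704,.1857,.1411]),np.array(P)/1e3))*2.6-[0,208])
E
```

```text
bay [0.4739 0.1869 0.1274] 7.30080158197646
[[-0.0708 -0.8634]
 [-0.4282  1.2933]
 [ 0.4769 -0.4511]]
tray in bay [ 0.001  -0.1098]
flange out [-0.0161  0.1166] yaw 7.852395477215539
flange out z3 [-0.0159  0.115 ] yaw 7.852395477215543
leaf [0.0756 0.0088] yaw -83.3480384413733
tray side [-0.0149  0.1023] yaw 8.304261767871294
seam [0.4732 0.1869] bay coords rel top fit [0.0029 0.0008]
throat [0.5198 0.1781] bay coords rel top fit [ 0.0479 -0.0144]
pin? [0.5221 0.1922] bay coords rel top fit [ 0.0521 -0.0009]
[[134.9973 383.3215]
 [157.8932 235.6266]
 [355.9023 160.9148]]
```

Tray and bay, both from the wrist view, agree: it is centred to about 1 mm and 0.3° of yaw. I'll advance slowly along the bay axis, yaw about 7.9°.

```bash
python3 -m jog '{"rot":[[0,0,-0.3],[0,0,0],[0,0,0],[0,0,0],[0,0,0],[0,0,0],[0,0,0],[0,0,0],[0,0,0],[0,0,0]],"delta_pos":[[-0.55,4,0],[-0.55,4,0],[-0.55,4,0],[-0.55,4,0],[-0.55,4,0],[-0.55,4,0],[-0.55,4,0],[-0.55,4,0],[-0.55,4,0],[-0.55,4,0]],"grip":[0,0,0,0,0,0,0,0,0,0]}';python3 -m jog '{"rot":[[0,0,0],[0,0,0],[0,0,0],[0,0,0],[0,0,0]],"delta_pos":[[-0.4,3,0],[-0.4,3,0],[-0.4,3,0],[-0.4,3,0],[-0.4,3,0]],"grip":[0,0,0,0,0]}'
```

```text
time_s: 6.05
tcp_pos: [0.4923, 0.0722, 0.0885]
ee_rot: [[0.991, 0.136, -0.0], [0.136, -0.991, -0.0], [-0.0, 0.0, -1.0]]
wrist_force: [-0.4, -1.3, 0.7]
gripper_width: 0.16
time_s: 6.47
tcp_pos: [0.4901, 0.0866, 0.0885]
ee_rot: [[0.991, 0.135, -0.001], [0.135, -0.991, -0.001], [-0.001, 0.0, -1.0]]
wrist_force: [0.3, -3.8, -0.4]
gripper_width: 0.153
```

```bash
for i in 1; do python3 -m jog '{"rot":[[0,0,0],[0,0,0],[0,0,0],[0,0,0],[0,0,0]],"delta_pos":[[-0.4,3,0],[-0.4,3,0],[-0.4,3,0],[-0.4,3,0],[-0.4,3,0]],"grip":[0,0,0,0,0]}'; python3 -m jog '{"rot":[[0,0,0],[0,0,0],[0,0,0],[0,0,0],[0,0,0]],"delta_pos":[[-0.4,3,0],[-0.4,3,0],[-0.4,3,0],[-0.4,3,0],[-0.4,3,0]],"grip":[0,0,0,0,0]}'; done
python3 - <<'E'
from station import r, vision
import pickle,cv2
c=vision.capture("wrist");pickle.dump(c,open("wrist4.pkl","wb"))
f=c["frame"][:,:,::-1]
cv2.imwrite("pics/w4.png",cv2.resize(f[80:260,0:300],None,fx=2.6,fy=2.6,interpolation=cv2.INTER_CUBIC))
E
```

```text
time_s: 6.88
tcp_pos: [0.4883, 0.102, 0.0885]
ee_rot: [[0.991, 0.135, -0.0], [0.135, -0.991, -0.0], [-0.0, 0.0, -1.0]]
wrist_force: [-0.4, -5.1, 0.8]
gripper_width: 0.16
time_s: 7.3
tcp_pos: [0.4859, 0.1163, 0.0886]
ee_rot: [[0.991, 0.136, -0.001], [0.136, -0.991, -0.002], [-0.001, 0.001, -1.0]]
wrist_force: [1.6, -8.3, 1.9]
gripper_width: 0.158
```

View pics/w4.png

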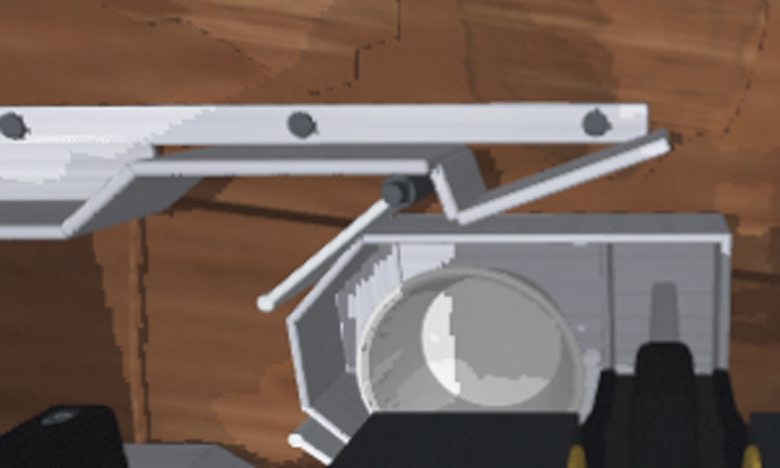

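Both leaves are opening evenly: tips at (265,303) and (295,440), and the tray is in the throat. I'll check the lane edge at (65,238) against the tray's side.

```bash
python3 - <<'E'
from h import *
import pickle
np.set_printoptions(precision=4,suppress=True)
c=pickle.load(open("wrist4.pkl","rb"))
o=lambda u:(np.array(u)+.5)/2.6-.5+[0,80]
P=[[40,-65,30],[40,40,30],[15,65,30],[-15,65,30],[40,-65,0],[40,40,0]]
t,e=fit(c,np.array(P)/1e3,o([[730,235],[363,236],[288,320],[303,408],[727,213],[402,213]]),[.48,.07,.14]);print("tray",t,np.degrees(t[2]),c["xyz"])
R=lambda a:np.array([[np.cos(a),-np.sin(a)],[np.sin(a),np.cos(a)]])
for n,u,z in(("throat",[457,222],.034),("lane",[66,239],.034),("lane",[66,239],.041),("lane left",[2,239],.034),("pocket",[135,174],.034),("pocket2",[425,174],.034),("rim tail",[730,236],.03),("rim sh",[363,236],.03),("flg1",[0,104],.002),("flg2",[645,104],.002)):
    p=locate(c,o(u),z);print(n,z,"in tray",R(t[2]).T@(p-t[:2])*1e3)
E
```

```text
tray [0.4769 0.1609 0.1354] 7.758709578828664 [0.568  0.128  0.2258]
throat 0.034 in tray [44.5256 11.6064]
lane 0.034 in tray [ 39.8445 121.4008]
lane 0.041 in tray [ 41.5193 115.3305]
lane left 0.034 in tray [ 39.874  139.6687]
pocket 0.034 in tray [57.8383 97.8648]
pocket2 0.034 in tray [57.6616 19.0983]
rim tail 0.03 in tray [ 39.6657 -63.6426]
rim sh 0.03 in tray [39.667  39.6833]
flg1 0.002 in tray [ 74.8615 159.3005]
flg2 0.002 in tray [ 74.2098 -39.3161]
```

Clearances in the lane are about even (1.5–2 mm), so I'll continue.

```bash
python3 -m jog '{"rot":[[0,0,-0.1],[0,0,0],[0,0,0],[0,0,0],[0,0,0],[0,0,0]],"delta_pos":[[-0.4,3,0],[-0.4,3,0],[-0.4,3,0],[-0.4,3,0],[-0.5,4,0],[-0.5,4,0]],"grip":[0,0,0,0,0,0]}';python3 -m jog '{"rot":[[0,0,0],[0,0,0],[0,0,0],[0,0,0],[0,0,0],[0,0,0],[0,0,0]],"delta_pos":[[-0.53,4,0],[-0.53,4,0],[-0.53,4,0],[-0.53,4,0],[-0.53,4,0],[-0.53,4,0],[-0.53,4,0]],"grip":[0,0,0,0,0,0,0]}';python3 -m jog '{"rot":[[0,0,0],[0,0,0],[0,0,0],[0,0,0],[0,0,0]],"delta_pos":[[-0.53,4,0],[-0.53,4,0],[-0.53,4,0],[-0.53,4,0],[-0.53,4,0]],"grip":[0,0,0,0,0]}'
```

```text
time_s: 7.85
tcp_pos: [0.4835, 0.1368, 0.0885]
ee_rot: [[0.991, 0.133, -0.001], [0.133, -0.991, -0.0], [-0.001, 0.0, -1.0]]
wrist_force: [0.2, -4.8, 0.0]
gripper_width: 0.155
time_s: 8.43
tcp_pos: [0.4801, 0.1655, 0.0885]
ee_rot: [[0.991, 0.134, 0.0], [0.134, -0.991, 0.0], [0.0, -0.0, -1.0]]
wrist_force: [1.0, -3.3, 0.3]
gripper_width: 0.16
time_s: 8.85
tcp_pos: [0.4773, 0.1852, 0.0885]
ee_rot: [[0.991, 0.134, -0.0], [0.134, -0.991, 0.0], [-0.0, -0.0, -1.0]]
wrist_force: [0.4, -2.8, -0.6]
gripper_width: 0.157
```

```bash
python3 -m jog '{"rot":[[0,0,0],[0,0,0],[0,0,0],[0,0,0],[0,0,0]],"delta_pos":[[-0.4,3,0],[-0.4,3,0],[-0.4,3,0],[-0.4,3,0],[-0.4,3,0]],"grip":[0,0,0,0,0]}';python3 -m jog '{"rot":[[0,0,0],[0,0,0],[0,0,0],[0,0,0],[0,0,0]],"delta_pos":[[-0.4,3,0],[-0.4,3,0],[-0.4,3,0],[-0.4,3,0],[-0.4,3,0]],"grip":[0,0,0,0,0]}';python3 -m jog '{"rot":[[0,0,0],[0,0,0],[0,0,0],[0,0,0],[0,0,0]],"delta_pos":[[-0.4,3,0],[-0.4,3,0],[-0.4,3,0],[-0.4,3,0],[-0.4,3,0]],"grip":[0,0,0,0,0]}'; python3 -c "
from station import r;s=r.sense();print(s['wrist_force'],s['moment'])"
```

```text
time_s: 9.27
tcp_pos: [0.4753, 0.2, 0.0885]
ee_rot: [[0.991, 0.134, -0.0], [0.134, -0.991, -0.0], [-0.0, 0.0, -1.0]]
wrist_force: [-0.1, -2.5, -1.3]
gripper_width: 0.157
time_s: 9.68
tcp_pos: [0.4733, 0.2151, 0.0885]
ee_rot: [[0.991, 0.134, -0.0], [0.134, -0.991, -0.0], [-0.0, 0.0, -1.0]]
wrist_force: [0.6, -1.8, -1.4]
gripper_width: 0.162
time_s: 10.1
tcp_pos: [0.4714, 0.23, 0.0885]
ee_rot: [[0.991, 0.134, -0.0], [0.134, -0.991, -0.0], [-0.0, 0.0, -1.0]]
wrist_force: [0.0, -2.3, -0.4]
gripper_width: 0.156
[ 0.04655585 -2.30891415 -0.35363868] [-0.84582075 -0.05143324 -0.03885012]
```

```bash
python3 -m jog '{"rot":[[0,0,0],[0,0,0],[0,0,0],[0,0,0],[0,0,0],[0,0,0],[0,0,0],[0,0,0],[0,0,0]],"delta_pos":[[-0.4,3,0],[-0.4,3,0],[-0.4,3,0],[-0.4,3,0],[-0.4,3,0],[-0.4,3,0],[-0.4,3,0],[-0.4,3,0],[-0.4,3,0]],"grip":[0,0,0,0,0,0,0,0,0]}';python3 -m jog '{"rot":[[0,0,0],[0,0,0],[0,0,0],[0,0,0],[0,0,0]],"delta_pos":[[-0.13,1,0],[-0.13,1,0],[-0.13,1,0],[-0.13,1,0],[-0.13,1,0]],"grip":[0,0,0,0,0]}'
```

```text
time_s: 10.85
tcp_pos: [0.4676, 0.2571, 0.0885]
ee_rot: [[0.991, 0.134, -0.0], [0.134, -0.991, 0.0], [-0.0, -0.0, -1.0]]
wrist_force: [-0.8, -1.3, 1.5]
gripper_width: 0.162
time_s: 11.27
tcp_pos: [0.467, 0.2617, 0.0885]
ee_rot: [[0.991, 0.134, -0.0], [0.134, -0.991, -0.0], [-0.0, 0.0, -1.0]]
wrist_force: [-1.4, -3.2, 0.9]
gripper_width: 0.158
```

```bash
python3 -m jog '{"rot":[[0,0,0],[0,0,0],[0,0,0]],"delta_pos":[[-0.13,1,0],[-0.13,1,0],[-0.13,1,0]],"grip":[0,0,0]}'
```

```text
time_s: 11.52
tcp_pos: [0.4666, 0.2646, 0.0885]
ee_rot: [[0.991, 0.134, -0.0], [0.134, -0.991, -0.0], [-0.0, 0.0, -1.0]]
wrist_force: [-2.4, -3.8, 1.4]
gripper_width: 0.161
```

```bash
python3 -m jog '{"rot":[[0,0,0],[0,0,0],[0,0,0]],"delta_pos":[[-0.13,1,0],[-0.13,1,0],[-0.13,1,0]],"grip":[0,0,0]}'
```

```text
time_s: 11.77
tcp_pos: [0.4662, 0.2676, 0.0885]
ee_rot: [[0.991, 0.134, -0.0], [0.134, -0.991, -0.0], [-0.0, 0.0, -1.0]]
wrist_force: [-1.6, -3.7, 2.2]
gripper_width: 0.154
```

```bash
python3 -m jog '{"rot":[[0,0,0],[0,0,0],[0,0,0]],"delta_pos":[[-0.13,1,0],[-0.13,1,0],[-0.13,1,0]],"grip":[0,0,0]}'
```

```text
time_s: 12.02
tcp_pos: [0.4658, 0.2706, 0.0885]
ee_rot: [[0.991, 0.134, -0.0], [0.134, -0.991, -0.0], [-0.001, 0.0, -1.0]]
wrist_force: [-2.9, -4.3, 2.3]
gripper_width: 0.158
```

```bash
python3 -m jog '{"rot":[[0,0,0],[0,0,0]],"delta_pos":[[-0.13,1,0],[-0.13,1,0]],"grip":[0,0]}'
```

```text
time_s: 12.18
tcp_pos: [0.4655, 0.2726, 0.0885]
ee_rot: [[0.991, 0.134, -0.001], [0.134, -0.991, -0.001], [-0.001, 0.0, -1.0]]
wrist_force: [-3.0, -4.2, 2.6]
gripper_width: 0.155
```

```bash
python3 -m jog '{"rot":[[0,0,0],[0,0,0]],"delta_pos":[[-0.13,1,0],[-0.13,1,0]],"grip":[0,0]}'
```

```text
time_s: 12.35
tcp_pos: [0.4653, 0.2737, 0.0886]
ee_rot: [[0.991, 0.134, -0.001], [0.134, -0.991, -0.002], [-0.001, 0.002, -1.0]]
wrist_force: [-0.5, -9.3, 4.2]
gripper_width: 0.16
```

The plate is felt at TCP y ≈ 0.273. I'll press on in millimetre steps.

```bash
python3 -m jog '{"rot":[[0,0,0],[0,0,0]],"delta_pos":[[-0.13,1,0],[0,0,0]],"grip":[0,0]}'
```

```text
time_s: 12.52
tcp_pos: [0.4653, 0.2743, 0.0886]
ee_rot: [[0.991, 0.134, -0.001], [0.134, -0.991, -0.003], [-0.001, 0.003, -1.0]]
wrist_force: [-0.1, -9.9, 3.1]
gripper_width: 0.158
```

```bash
python3 -m jog '{"rot":[[0,0,0],[0,0,0]],"delta_pos":[[-0.13,1,0],[0,0,0]],"grip":[0,0]}'
```

```text
time_s: 12.68
tcp_pos: [0.4652, 0.2748, 0.0886]
ee_rot: [[0.991, 0.134, -0.001], [0.134, -0.991, -0.004], [-0.002, 0.004, -1.0]]
wrist_force: [-0.3, -10.3, 4.3]
gripper_width: 0.159
```

```bash
python3 -m jog '{"rot":[[0,0,0],[0,0,0]],"delta_pos":[[-0.1,0.8,0],[0,0,0]],"grip":[0,0]}'
```

```text
time_s: 12.85
tcp_pos: [0.4652, 0.2752, 0.0887]
ee_rot: [[0.991, 0.134, -0.001], [0.134, -0.991, -0.004], [-0.002, 0.004, -1.0]]
wrist_force: [0.4, -12.2, 5.0]
gripper_width: 0.156
```

```bash
python3 -m jog '{"rot":[[0,0,0],[0,0,0]],"delta_pos":[[-0.13,1,0],[0,0,0]],"grip":[0,0]}'
```

```text
time_s: 13.02
tcp_pos: [0.4651, 0.2759, 0.0887]
ee_rot: [[0.991, 0.134, -0.001], [0.134, -0.991, -0.005], [-0.002, 0.005, -1.0]]
wrist_force: [1.7, -12.8, 5.0]
gripper_width: 0.153
```

```bash
python3 -m jog '{"rot":[[0,0,0],[0,0,0]],"delta_pos":[[-0.13,1,0],[0,0,0]],"grip":[0,0]}'
```

```text
time_s: 13.18
tcp_pos: [0.465, 0.2764, 0.0888]
ee_rot: [[0.991, 0.134, -0.002], [0.134, -0.991, -0.006], [-0.002, 0.006, -1.0]]
wrist_force: [2.3, -12.8, 5.3]
gripper_width: 0.154
```

```bash
python3 -m jog '{"rot":[[0,0,0],[0,0,0]],"delta_pos":[[-0.13,1,0],[0,0,0]],"grip":[0,0]}'
```

```text
time_s: 13.35
tcp_pos: [0.4649, 0.277, 0.0889]
ee_rot: [[0.991, 0.134, -0.002], [0.133, -0.991, -0.007], [-0.003, 0.006, -1.0]]
wrist_force: [2.7, -15.3, 6.3]
gripper_width: 0.158
```

```bash
python3 -m jog '{"rot":[[0,0,0],[0,0,0],[0,0,0],[0,0,0]],"delta_pos":[[-0.1,0.7,0],[0,0,0],[0,0,0],[0,0,0]],"grip":[0,0,0,0]}'
```

```text
time_s: 13.68
tcp_pos: [0.4648, 0.2773, 0.0889]
ee_rot: [[0.991, 0.133, -0.002], [0.133, -0.991, -0.007], [-0.003, 0.007, -1.0]]
wrist_force: [2.5, -15.7, 6.0]
gripper_width: 0.158
```

```bash
python3 -c "
from station import r,vision
import numpy as np
F=[]
for i in range(4):
    vision.capture('wrist');F.append(r.sense()['wrist_force'])
print(np.mean(F,0),r.sense()['tcp_pos'])"
```

```text
[  2.65453886 -16.3882039    7.16134013] [0.46476829 0.27729461 0.08890342]
```

Plate force is about 14 N over about 4 mm of travel, held for more than 0.5 s. Now I'll ease off, open, and lift away.

```bash
python3 -m jog '{"rot":[[0,0,0],[0,0,0],[0,0,0],[0,0,0],[0,0,0],[0,0,0]],"delta_pos":[[0.13,-1,0],[0.13,-1,0],[0.13,-1,0],[0.13,-1,0],[0.13,-1,0],[0,0,0]],"grip":[0,0,0,0,0,0]}'; python3 -m jog '{"rot":[[0,0,0],[0,0,0],[0,0,0],[0,0,0],[0,0,0],[0,0,0],[0,0,0],[0,0,0],[0,0,0],[0,0,0]],"delta_pos":[[0,0,0],[0,0,0],[0,0,0],[0,0,0],[0,0,0],[0,0,0],[0,0,0],[0,0,0],[0,0,0],[0,0,0]],"grip":[10,25,40,55,70,80,80,80,80,80]}'
```

```text
time_s: 14.38
tcp_pos: [0.4652, 0.2752, 0.0885]
ee_rot: [[0.991, 0.133, -0.001], [0.133, -0.991, -0.002], [-0.001, 0.002, -1.0]]
wrist_force: [-2.0, -7.3, 2.6]
gripper_width: 0.155
time_s: 15.22
tcp_pos: [0.4654, 0.2765, 0.0886]
ee_rot: [[0.991, 0.134, 0.0], [0.134, -0.991, 0.0], [0.0, -0.0, -1.0]]
wrist_force: [-0.6, -0.4, -1.3]
gripper_width: 0.743
```

Free. Lift straight up, then back to clear the view.

```bash
python3 -m jog '{"rot":[[0,0,0],[0,0,0],[0,0,0],[0,0,0],[0,0,0],[0,0,0],[0,0,0],[0,0,0]],"delta_pos":[[0,0,10],[0,0,20],[0,0,25],[0,0,25],[0,0,25],[-20,0,20],[-30,0,0],[-30,0,0]],"grip":[80,80,80,80,80,80,80,80]}'; python3 -m jog '{"rot":[[0,0,0],[0,0,0],[0,0,0],[0,0,0],[0,0,0],[0,0,0]],"delta_pos":[[-10,-30,0],[-10,-30,0],[-10,-30,0],[0,-30,0],[0,-30,0],[0,0,0]],"grip":[80,80,80,80,80,80]}'
python3 - <<'E'
from station import r, vision
import cv2,numpy as np
a=vision.capture("wrist")["frame"][:,:,::-1];b=vision.capture("top")["frame"][:,:,::-1]
a=cv2.resize(a,(400,300));b=cv2.resize(b[170:260,140:290],(800,480)[:2],interpolation=cv2.INTER_CUBIC)
s=cv2.resize(vision.capture("scene")["frame"][:,:,::-1][130:290,150:360],(400,300),interpolation=cv2.INTER_CUBIC)
cv2.imwrite("pics/f.png",np.vstack([cv2.resize(b,(800,300)),np.hstack([a,s])]))
E
```

```text
time_s: 15.88
tcp_pos: [0.3853, 0.2768, 0.2156]
ee_rot: [[0.991, 0.132, 0.003], [0.132, -0.991, 0.004], [0.003, -0.003, -1.0]]
wrist_force: [-1.3, 0.8, -0.6]
gripper_width: 0.798
time_s: 16.38
tcp_pos: [0.3537, 0.1226, 0.2141]
ee_rot: [[0.991, 0.131, -0.001], [0.131, -0.991, 0.0], [-0.0, -0.0, -1.0]]
wrist_force: [-0.5, -0.7, -0.2]
gripper_width: 0.798
```

View pics/f.png

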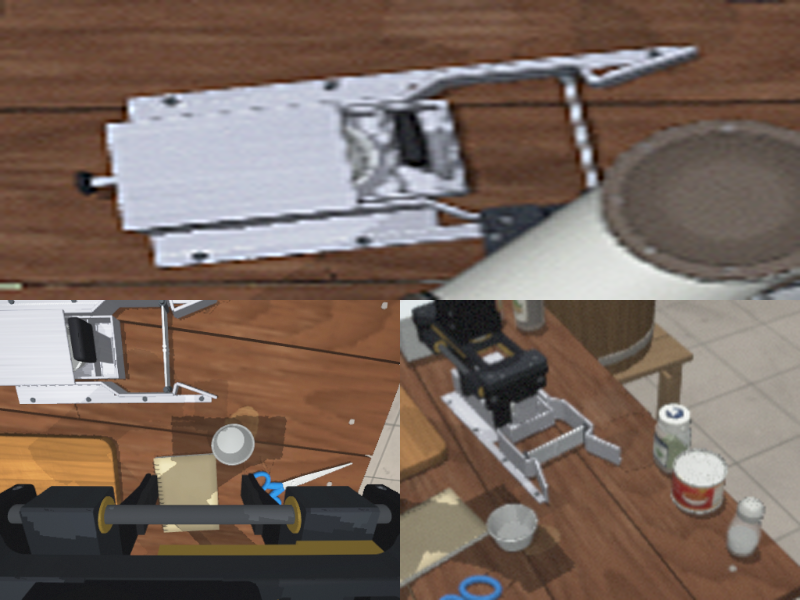

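The wrist view shows the tray under the hood with its handle free at (82,340). The gate leaf line is straight and shut at (166,345), well behind the tray's tail at x≈118. The cup is in the tray under the hood's edge and the bystanders have not moved, so I'm handing in.

```bash
python3 -m jog '{"rot":[[0,0,0],[0,0,0],[0,0,0],[0,0,0]],"delta_pos":[[0,0,0],[0,0,0],[0,0,0],[0,0,0]],"grip":[80,80,80,80]}' && python3 -c "
from station import finish_job;print(finish_job())"
```

```text
time_s: 16.87
tcp_pos: [0.3554, 0.1268, 0.2134]
ee_rot: [[0.991, 0.135, -0.0], [0.135, -0.991, -0.0], [-0.0, 0.0, -1.0]]
wrist_force: [-0.7, 0.6, -0.3]
gripper_width: 0.802
the job is handed in; nothing more can be done
None
```

The tray is parked in the bay. I pinched it by the handle, slid it nose first through both gate leaves and under the hood, and pressed the sprung plate in. I then eased off, let go, backed clear and handed the job in at about 17 s.

- **Plate:** I felt it at about TCP y 0.273 and pressed it in about 4 mm, held for over half a second. The wrist read about 16.5 N along the push. Less roughly 2.5 N of drag, that is about 14 N on the plate, a figure worked out rather than measured directly.
- **Ramming:** the wrist force in the push direction stayed under 17 N in every reading I took, against the 25 N limit.
- **Last pictures:** both leaves look shut, with the tray's tail well past them. The handle is free, the cup's edge shows in the tray at the hood's front edge, and the pepper, tin and shaker look where they were.
- **Not measured:** the hood hides most of the cup, so I judged its upright stance only from what shows. I judged the leaf angles by eye.
- **Disagreement:** the top and wrist cameras differed by about 3 to 4 mm on the bay's sideways position. I steered by the wrist view, where tray and bay appear together, and the tray entered without any large side force.

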